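# Clamp the glued nail brush

## Robot

A 6-joint arm with a two-finger parallel gripper is mounted at the origin on the work surface. World frame = base frame: x ahead of the robot, y to its left, z up, the work surface at z = 0. Lengths are in m, angles in degrees, forces in N, time in s.
With the tool pointing down it reaches from about 0.4 to 0.825 m from the base axis. Payload 7 kg.
Tool frame: the origin (TCP) lies between the finger pads; the fingertips stand 19 mm ahead of it and the grasp point (between the pads) is the TCP (r.finger_overhang is the distance from the TCP to the fingertips, in m); z points along the fingers, y is the direction in which the jaws open and shut (so a half turn about z gives the same grasp; the last joint's range is limited). The gripper opens to 88 mm and grips with 3 to 60 N. Pads are 19 mm wide; open, the fingers measure 130 mm over their backs; the gripper's body (78 mm by 193 mm) begins 47 mm behind the grasp point.
Start: joints at [-55.858, 20.546, 0.682, 0, -70.136, -16.507], TCP at [0.204, -0.643, 0.246] pointing down, gripper open.
Joint ranges: [-176.03, 176.03], [-82.01, 121.73], [-58.28, 71.71], [-173.87, 95.51], [-174.79, -0.11], [-173.66, 173.66]. Speed limits (degrees/s): [136.94, 136.94, 172.46, 180, 180, 180].

## Interface

Orientations are given as [roll, pitch, yaw] about the fixed x, y, z axes, in that order (R = Rz(yaw) Ry(pitch) Rx(roll)).
In Python, from plant import r, optics gives the robot as it stands. The module is installed in compiled form; this text tells all that it offers.
- The arm moves only by the tool step_arm, never from a script. Its argument "increments" is a list of rows, each an object of numbers: "tx", "ty", "tz": the shift along the world's x, y, z in mm; "ax", "ay", "az": the turn, a rotation vector about the world's x, y, z in degrees; "claw": the gripper command: -1 is shut, 1 is fully open, values between are in proportion. In form: [{"tx": .., "ty": .., "tz": .., "ax": .., "ay": .., "az": .., "claw": ..}, ...]. A call has 1 to 12 rows; each row shifts and turns the commanded pose from where the row before left it; what a row does not reach is not made up. A row lasts 1/10 s, in which the tool goes at most 50 mm and 8.59 degrees, less where a joint would pass 70% of its speed; a pose out of reach is approached as far as the arm can. A call with a gripper value outside its range is refused whole. The fingers move at their own pace and stop on an object; "newtons" is the grip in N (left out, the last holds). Time passes only in rows, so rows that do not move let the fingers close. It gives the time, the measured TCP pose, the force and the opening at its end, in the units of the state.
- r.get_state(): the state, without advancing time (a new reading comes with each control period).
- optics.capture(name): name is "scene" or "side" or "wrist"; returns a dict with "image" (480x640x3 uint8, blue, green, red), "depth" (480x640 float32, m along the optical axis (not along the pixel's ray), 0 where there is no reading), "fx", "fy", "cx", "cy" (pixels), "R" (3x3) and "t" (3): a world point X has camera coordinates R X + t. Camera axes: x right, y down, z forward; pixel columns grow to the right and rows downward; lengths in m; the calibration is good to about 2 mm. A picture is of the moment at which its call begins.
- r.close_job(): hands the job in, once; it reports no verdict.
The state is a dict: "time_s": time; "joints": joint angles; "qd": joint speeds; "joint_torque": joint torques, N m; "tcp_pos": TCP position; "eef_rot": TCP orientation; "contact_force": force on the tool from outside, world axes, zero at the start; "moment": the same for the moment, N m; "gripper_width": finger opening in m.
Only numpy, scipy, OpenCV 4.12 (cv2) and the standard library are available. Lean on these libraries where they do the work, as an engineer would, in place of code of your own. Each camera call takes 0.05 s, during which the arm holds its last target. There are 200 camera calls.

## Task

The wooden nail brush split along its length and has just been glued: pick it up and stand it on its bristles between the jaws of the one-hand bar clamp that lies on the counter, its two long sides facing the two orange pads, and let go of it. Then pump the clamp's red trigger against the grip until both pads close on the brush, and keep the last squeeze on, firm enough that the soft pad gives a few millimetres but never squashed flat; the program finishes while still holding grip and trigger squeezed like this, with the clamp lying on the counter. Leave the jar, the yellow denture box and the hair clip alone.

Things in the scene. Friction and masses are not known exactly. Their poses are not given: they have to be found in the camera images.
- clamp: One-hand bar clamp, loose, 0.6 kg, lying on its side, all below 34 mm. Origin on the counter under its black housing's middle. x along the grey bar to the far jaw; jaws reach to y = +79 mm; -y: grip and trigger; z up. Pads: y 43 to 77, heights 6 to 32 mm. Black pistol grip, straight: y -26 to -119, x -30 to -6, heights 1 to 31 mm. Slides easily, so it centres itself between closing fingers.
- clamp_mouth (a point): Middle of the fixed near pad's face (clamp x = 34, y = 60, height 19 mm); axes as the clamp's. The work goes on its +x side.
- pad_face (a point): Middle of the face of the far jaw's soft pad; axes as the clamp's. The mouth is the distance from here back to clamp_mouth, 64 to 80 mm at the start.
- clamp_grip (a point): Where to take the clamp for pumping: half-way between the outer faces of pistol grip and released trigger (clamp x = 1, y = -66, height 18 mm); axes as the clamp's. There the two measure 62 mm over all along x when released, 42 mm when fully squeezed; the red trigger (heights 5 to 29 mm, small hook at its tip) is on the +x side.
- clamp_trigger (a joint): Trigger angle: 0 released, 0.235 rad fully squeezed (stop). Springs back when let go. Moving it takes 3 to 5 N at the grip point until both pads meet the work; each further newton there adds about 2.5 N between the pads. A grip of about 12 N stalls at a good hold; pumping on with more than about 20 N squashes the pad flat.
- clamp_bar (a joint): How far the bar has been drawn in, m; the mouth is 86 mm minus this. Each full squeeze of the trigger draws it in by 3 to 6 mm, and a ratchet with 3 mm teeth keeps it from going back when the trigger is let go, so several pulls are needed and one pull too many squashes the pad.
- clamp_pad (a joint): How far the far jaw's soft pad is pressed in, m: 0 free, 6 N per mm. 2 to 6 mm is a good squeeze, beyond 8 mm it is squashed flat and the brush crushed.
- brush_center (a point): Middle of the nail brush, 16 mm above its foot; x along its length, z up. Light brown wooden back 95 x 42 x 18 mm (heights 14 to 32 mm) on white bristles 84 x 34 mm; stands on the bristles. A dark glue line runs lengthwise in its top. About 70 g. Grip it across its width, well off to one end (30 mm), that end pointing away from the bar, so that the fingers stay clear of the jaws.
- hair_clip: Flat steel hair clip, 62 x 18 x 15 mm, origin under its middle. Leave alone.
- denture_center (a point): Middle of the closed yellow plastic denture box, 73 x 88 x 40 mm. Leave alone.
- jar_center (a point): Middle of the open glass jar with cotton swabs, 76 mm across, 85 mm high. Leave alone.
Things that resemble listed ones, but are neither listed nor needed, are in the scene too. Of the things that look like the part that bears brush_center, the middle-sized one is meant.

How it is judged:
By the outcome, as a careful person would: the job done as asked, in the order asked, and still so for the second after the job is handed in, while the arm keeps its last pose, push and grip.
It also fails if it takes over 72 s, if anything falls off the work surface, if the arm or the gripper's body presses on something with over 40 N, if the wrist force passes 120 N, or if a joint passes its speed limit or range.

## Working session

There is one attempt and no reset: what is moved stays moved. The work goes in short steps, Python scripts to look and compute and a tool call to move; the robot and the scene stay as the last step left them, time stands still between calls to the robot, and variables do not carry over. Pictures are saved under pics/ and viewed, about 8 in all and at most 12, crops included, and the job is handed in when it is done.

Besides the shell and the picture viewer there is one more tool, called as name([rows], argument=value, ...), one row to a line, values as JSON. step_arm: Moves the arm, as the interface text tells. Its arguments: {"type":"object","properties":{"increments":{"type":"array","items":{"type":"object","properties":{"tx":{"type":"number"},"ty":{"type":"number"},"tz":{"type":"number"},"ax":{"type":"number"},"ay":{"type":"number"},"az":{"type":"number"},"claw":{"type":"number"}}}},"newtons":{"type":"number"}},"required":["increments"]}

```bash
mkdir -p pics; cat > h.py <<'E'
import numpy as np, cv2
from plant import r, optics
def cap(n, save=None):
    c=optics.capture(n)
    if save: cv2.imwrite('pics/'+save,c['image'])
    return c
def world(c):
    d=c['depth']; v,u=np.mgrid[:480,:640]
    P=np.stack([(u-c['cx'])/c['fx']*d,(v-c['cy'])/c['fy']*d,d],-1)
    W=(P-c['t'])@c['R']; W[d==0]=np.nan
    return W
E
python3 - <<'E'
from h import *
import pickle
for n in('scene','side'):
    c=cap(n,n+'0.png'); pickle.dump(c,open(n+'0.pkl','wb'))
    print(n,-c['R'].T@c['t'],c['fx'])
print(r.get_state())
E
```

```text
scene [ 1.26082927 -0.50500989  0.87912577] 451.4629737477571
side [-0.25154736  0.9332806   0.86725383] 555.8560778547552
{'time_s': 0.1, 'joints': array([-5.58578126e+01,  2.05871902e+01,  6.39809486e-01, -1.73306198e-02,
       -7.01353778e+01, -1.65072223e+01]), 'qd': array([ 4.47940372e-02, -1.48210374e-01,  1.94065198e-01, -4.89735643e-02,
       -9.18678540e-03,  9.55447318e-05]), 'joint_torque': array([-2.02739117e-03, -5.84160054e+01,  2.93750542e+01,  7.01547012e+00,
        1.01073092e-02, -7.78830713e-05]), 'tcp_pos': array([ 0.20435206, -0.64290462,  0.24472519]), 'eef_rot': array([ 1.79916023e+02, -7.89548246e-03, -1.62370930e+02]), 'contact_force': array([-0.7355382 , -0.10809108, -0.76488994]), 'moment': array([-0.05356512, -0.01422311, -0.00371629]), 'gripper_width': 0.08754991034337964}
```

View pics/scene0.png

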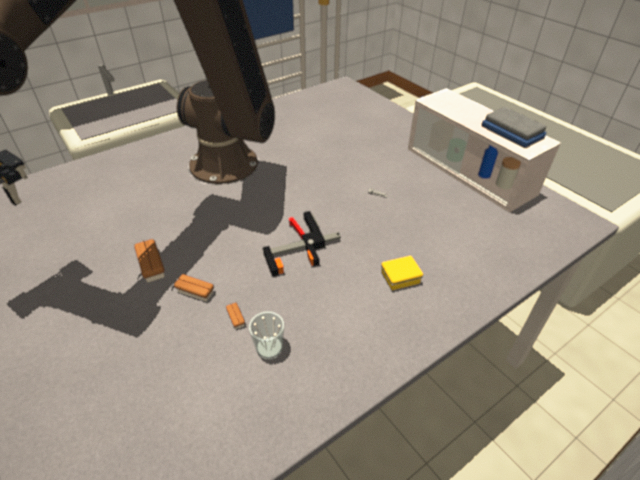

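View pics/side0.png

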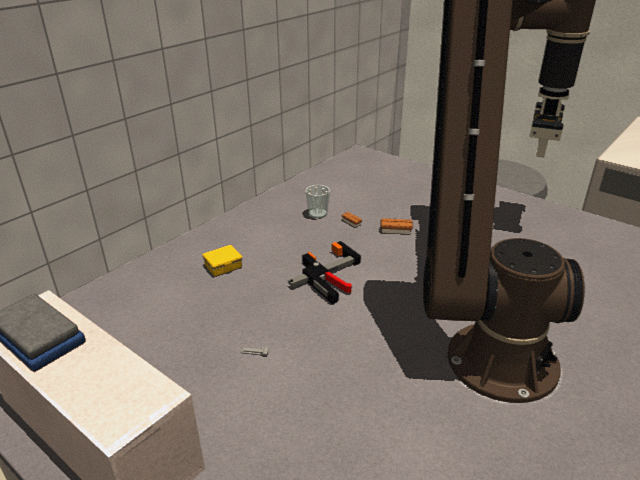

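The scene view shows three brushes, at (150,260), (194,288) and (235,315). The clamp housing is at (315,243), the far jaw at (272,262) and the red trigger at (298,228). Next I measure them.

```bash
python3 - <<'E'
from h import *
import pickle
for n in('scene','side'):
    c=pickle.load(open(n+'0.pkl','rb')); W=world(c); hsv=cv2.cvtColor(c['image'],cv2.COLOR_BGR2HSV)
    H,S,V=cv2.split(hsv)
    reg=(W[...,0]>0.25)&(W[...,0]<1.0)&(abs(W[...,1])<0.75)&(W[...,2]<0.12)
    for nm,m in dict(orange=(H>4)&(H<17)&(S>150)&(V>70),red=((H<4)|(H>175))&(S>170)&(V>60),black=(V<50)&(W[...,2]>0.012),yellow=(H>20)&(H<32)&(S>150)&(V>90)).items():
        m=(m&reg).astype(np.uint8)
        k,l,st,ce=cv2.connectedComponentsWithStats(m)
        for i in range(1,k):
            if st[i,4]<15: continue
            p=W[l==i]; zt=np.percentile(p[:,2],80); q=p[p[:,2]>zt-0.006]
            (cx,cy),(a,b),t=cv2.minAreaRect((q[:,:2]*1000).astype(np.float32))
            print(n,nm,st[i,4],ce[i].round(),'c',round(cx),round(cy),'size',round(a),round(b),round(t),'z',round(zt*1000))
E
```

```text
scene orange 682 [149. 258.] c 331 -381 size 50 123 80 z 43
scene orange 62 [310. 256.] c 561 -26 size 10 41 74 z 31
scene orange 93 [279. 265.] c 540 -112 size 16 39 73 z 31
scene orange 482 [193. 286.] c 481 -324 size 96 42 32 z 33
scene orange 231 [235. 314.] c 613 -280 size 25 62 80 z 23
scene red 99 [296. 227.] c 447 8 size 12 84 84 z 29
scene black 434 [313. 236.] c 499 20 size 52 191 73 z 32
scene black 169 [270. 261.] c 512 -121 size 17 89 73 z 29
scene yellow 960 [401. 272.] c 746 129 size 87 73 72 z 40
side orange 113 [352. 217.] c 610 -275 size 31 66 78 z 23
side orange 295 [396. 224.] c 476 -315 size 91 43 37 z 33
side orange 111 [337. 248.] c 538 -107 size 21 34 74 z 30
side orange 25 [312. 255.] c 564 -25 size 6 36 73 z 33
side red 248 [338. 282.] c 444 17 size 19 89 85 z 29
side black 163 [350. 252.] c 503 -111 size 22 93 72 z 29
side black 653 [319. 277.] c 492 30 size 55 195 71 z 32
side yellow 738 [223. 259.] c 742 135 size 89 77 74 z 41
```

step_arm([
  {"tx": 25, "ty": 28, "az": 1.5},
  {"tx": 25, "ty": 28, "az": 1.5},
  {"tx": 25, "ty": 28, "az": 1.5},
  {"tx": 25, "ty": 28, "az": 1.5},
  {"tx": 25, "ty": 28, "az": 1.5},
  {"tx": 25, "ty": 28, "az": 1.5},
  {"tx": 25, "ty": 28, "az": 1.5},
  {"tx": 25, "ty": 28, "az": 1.5},
  {"tx": 25, "ty": 29, "az": 1.5},
  {"tx": 25, "ty": 29, "tz": -20, "az": 1.5},
  {"tx": 25, "ty": 29, "tz": -20, "az": 1},
  {"tx": 27, "ty": 30, "tz": -20, "claw": 1},
])

```text
$.increments[0]: bad value
```

```bash
cat >> h.py <<'E'
def orange(c,lim):
    W=world(c); H,S,V=cv2.split(cv2.cvtColor(c['image'],cv2.COLOR_BGR2HSV))
    m=((H>3)&(H<18)&(S>120)&(V>60)&(np.abs(W[...,:2]-lim[:2]).max(-1)<lim[2])).astype(np.uint8)
    k,l,st,ce=cv2.connectedComponentsWithStats(m)
    for i in range(1,k):
        if st[i,4]<80: continue
        p=W[l==i]; zt=np.percentile(p[:,2],80); q=p[p[:,2]>zt-0.006]
        (cx,cy),(a,b),t=cv2.minAreaRect((q[:,:2]*1000).astype(np.float32))
        print(st[i,4],ce[i].round(),'c',round(cx,1),round(cy,1),'size',round(a),round(b),round(t,1),'z',round(zt*1000))
E
python3 - <<'E'
from h import *
c=cap('wrist','w1.png'); orange(c,(.5,-.3,.15))
s=r.get_state(); print(s['tcp_pos'],s['eef_rot'],s['contact_force'],s['gripper_width'])
E
```

```text
[ 0.20435489 -0.6429615   0.24483381] [ 1.79926867e+02 -9.61550562e-03 -1.62368784e+02] [-0.50136109 -0.29529377 -0.88764573] 0.08787960298095249
```

View pics/w1.png

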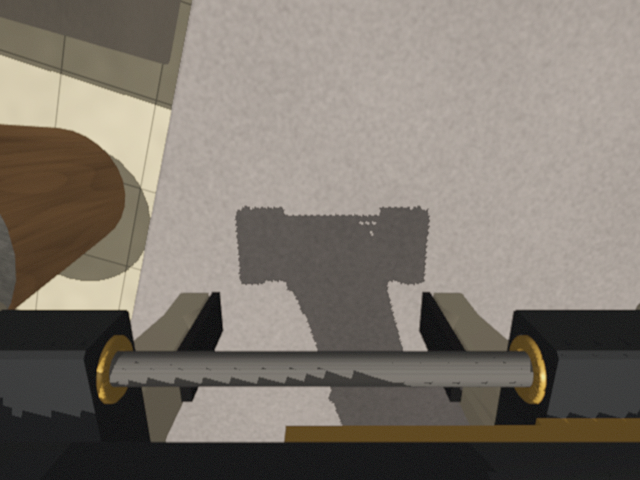

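The arm did not move because the call was refused, so the wrist picture shows only bare counter and the gripper's shadow. I'll send full rows.

step_arm([
  {"tx": 25, "ty": 28, "tz": 0, "ax": 0, "ay": 0, "az": 1.5, "claw": 1},
  {"tx": 25, "ty": 28, "tz": 0, "ax": 0, "ay": 0, "az": 1.5, "claw": 1},
  {"tx": 25, "ty": 28, "tz": 0, "ax": 0, "ay": 0, "az": 1.5, "claw": 1},
  {"tx": 25, "ty": 28, "tz": 0, "ax": 0, "ay": 0, "az": 1.5, "claw": 1},
  {"tx": 25, "ty": 28, "tz": 0, "ax": 0, "ay": 0, "az": 1.5, "claw": 1},
  {"tx": 25, "ty": 28, "tz": 0, "ax": 0, "ay": 0, "az": 1.5, "claw": 1},
  {"tx": 25, "ty": 28, "tz": 0, "ax": 0, "ay": 0, "az": 1.5, "claw": 1},
  {"tx": 25, "ty": 28, "tz": 0, "ax": 0, "ay": 0, "az": 1.5, "claw": 1},
  {"tx": 25, "ty": 29, "tz": 0, "ax": 0, "ay": 0, "az": 1.5, "claw": 1},
  {"tx": 25, "ty": 29, "tz": -20, "ax": 0, "ay": 0, "az": 1.5, "claw": 1},
  {"tx": 25, "ty": 29, "tz": -20, "ax": 0, "ay": 0, "az": 1, "claw": 1},
  {"tx": 27, "ty": 30, "tz": -20, "ax": 0, "ay": 0, "az": 0, "claw": 1},
])

```text
time_s: 1.35
tcp_pos: [0.5071, -0.3009, 0.185]
eef_rot: [-180.0, 0.0, -146.3]
contact_force: [1.6, -0.9, 0.2]
gripper_width: 0.0877
```

```bash
python3 - <<'E'
from h import *
c=cap('wrist','w2.png'); orange(c,(.5,-.3,.15))
s=r.get_state(); print(s['tcp_pos'],s['eef_rot'],s['contact_force'],s['gripper_width'])
E
```

```text
1561 [340.  13.] c 382.6 -369.8 size 16 37 34.2 z 43
6346 [320. 178.] c 479.5 -320.2 size 89 40 32.0 z 33
1827 [279. 329.] c 558.3 -290.7 size 158 46 14.6 z 23
[ 0.50919095 -0.29714738  0.18122926] [ 1.79818062e+02 -4.49018365e-02 -1.46284279e+02] [ 1.21740859  2.87822119 -3.50757952] 0.08781166993860659
```

View pics/w2.png

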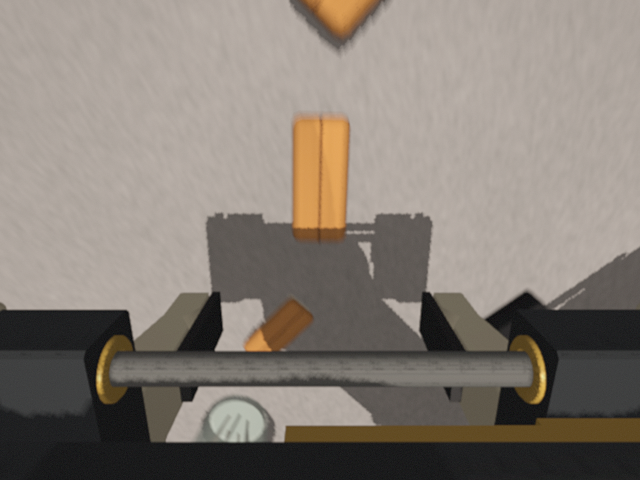

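The brush sits at pixel (320,178), aligned with the tool's x axis, with the small brush at (279,329) and the jar at (235,425) clear of it. Descend.

step_arm([
  {"tx": 0, "ty": -1, "tz": -30, "ax": 0, "ay": 0, "az": 0, "claw": 1},
  {"tx": 0, "ty": 0, "tz": -30, "ax": 0, "ay": 0, "az": 0, "claw": 1},
  {"tx": 0, "ty": 0, "tz": -30, "ax": 0, "ay": 0, "az": 0, "claw": 1},
  {"tx": 0, "ty": 0, "tz": -30, "ax": 0, "ay": 0, "az": 0, "claw": 1},
  {"tx": 0, "ty": 0, "tz": -25, "ax": 0, "ay": 0, "az": 0, "claw": 1},
  {"tx": 0, "ty": 0, "tz": -18, "ax": 0, "ay": 0, "az": 0, "claw": 1},
  {"tx": 0, "ty": 0, "tz": 0, "ax": 0, "ay": 0, "az": 0, "claw": 1},
  {"tx": 0, "ty": 0, "tz": 0, "ax": 0, "ay": 0, "az": 0, "claw": 1},
  {"tx": 0, "ty": 0, "tz": 0, "ax": 0, "ay": 0, "az": 0, "claw": 1},
])

```text
time_s: 2.3
tcp_pos: [0.5065, -0.3033, 0.0227]
eef_rot: [-180.0, 0.0, -146.4]
contact_force: [0.8, -0.6, 0.1]
gripper_width: 0.0878
```

step_arm([
  {"tx": 0, "ty": 0, "tz": 0, "ax": 0, "ay": 0, "az": 0, "claw": -1},
  {"tx": 0, "ty": 0, "tz": 0, "ax": 0, "ay": 0, "az": 0, "claw": -1},
  {"tx": 0, "ty": 0, "tz": 0, "ax": 0, "ay": 0, "az": 0, "claw": -1},
  {"tx": 0, "ty": 0, "tz": 0, "ax": 0, "ay": 0, "az": 0, "claw": -1},
  {"tx": 0, "ty": 0, "tz": 0, "ax": 0, "ay": 0, "az": 0, "claw": -1},
  {"tx": 0, "ty": 0, "tz": 0, "ax": 0, "ay": 0, "az": 0, "claw": -1},
  {"tx": 0, "ty": 0, "tz": 0, "ax": 0, "ay": 0, "az": 0, "claw": -1},
  {"tx": 0, "ty": 0, "tz": 0, "ax": 0, "ay": 0, "az": 0, "claw": -1},
  {"tx": 0, "ty": 0, "tz": 0, "ax": 0, "ay": 0, "az": 0, "claw": -1},
  {"tx": 0, "ty": 0, "tz": 0, "ax": 0, "ay": 0, "az": 0, "claw": -1},
], newtons=20)

```text
time_s: 3.3
tcp_pos: [0.5065, -0.3033, 0.0226]
eef_rot: [-180.0, -0.0, -146.4]
contact_force: [-0.2, -0.3, 0.6]
gripper_width: 0.0417
```

step_arm([
  {"tx": 0, "ty": 0, "tz": 20, "ax": 0, "ay": 0, "az": 0, "claw": -1},
  {"tx": 0, "ty": 0, "tz": 40, "ax": 0, "ay": 0, "az": 0, "claw": -1},
  {"tx": 0, "ty": 0, "tz": 40, "ax": 0, "ay": 0, "az": 0, "claw": -1},
  {"tx": 14, "ty": 27, "tz": 40, "ax": 0, "ay": 0, "az": -6, "claw": -1},
  {"tx": 14, "ty": 27, "tz": 8, "ax": 0, "ay": 0, "az": -6, "claw": -1},
  {"tx": 14, "ty": 27, "tz": 0, "ax": 0, "ay": 0, "az": -6, "claw": -1},
  {"tx": 14, "ty": 27, "tz": 0, "ax": 0, "ay": 0, "az": -6, "claw": -1},
  {"tx": 15, "ty": 27, "tz": 0, "ax": 0, "ay": 0, "az": -7, "claw": -1},
  {"tx": 15, "ty": 27, "tz": 0, "ax": 0, "ay": 0, "az": -7, "claw": -1},
  {"tx": 15, "ty": 27, "tz": 0, "ax": 0, "ay": 0, "az": -6.3, "claw": -1},
  {"tx": 15, "ty": 26, "tz": 0, "ax": 0, "ay": 0, "az": -6, "claw": -1},
])

```text
time_s: 4.4
tcp_pos: [0.6227, -0.0871, 0.1702]
eef_rot: [180.0, -0.0, 163.1]
contact_force: [0.2, -0.2, -0.5]
gripper_width: 0.0418
```

step_arm([
  {"tx": 0, "ty": 0, "tz": 0, "ax": 0, "ay": 0, "az": 0, "claw": -1},
  {"tx": 0, "ty": 0, "tz": 0, "ax": 0, "ay": 0, "az": 0, "claw": -1},
  {"tx": 0, "ty": 0, "tz": 0, "ax": 0, "ay": 0, "az": 0, "claw": -1},
])

```text
time_s: 4.7
tcp_pos: [0.6219, -0.0888, 0.1701]
eef_rot: [-180.0, -0.0, 163.4]
contact_force: [0.8, -0.1, -0.5]
gripper_width: 0.0417
```

```bash
cat > look.py <<'E'
from h import *
import sys,pickle
c=cap('wrist',sys.argv[1]+'.png'); pickle.dump(c,open(sys.argv[1]+'.pkl','wb')); orange(c,(.55,-.07,.12))
s=r.get_state(); print(s['tcp_pos'],s['eef_rot'],s['contact_force'],s['gripper_width'])
E
python3 look.py w3
```

```text
27297 [321. 230.] c 584.7 -76.9 size 42 86 73.1 z 181
[ 0.6218509  -0.08907004  0.17025153] [-1.79992238e+02 -2.48631213e-02  1.63344108e+02] [ 0.54141625  0.55230403 -0.92824865] 0.04164812370060314
```

View pics/w3.png

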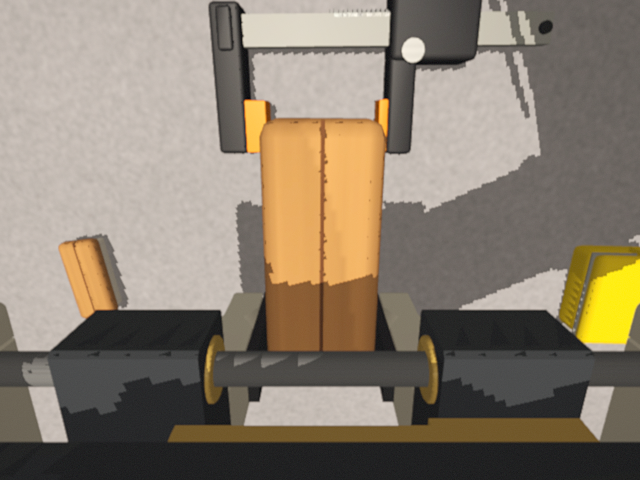

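The wrist view shows the brush held straight. The pads are visible above it: the far pad's inner face is at column ~270, the near pad's at ~376, and the jaw tips are at row ~152. Now I convert these to clamp coordinates.

```bash
python3 - <<'E'
from h import *
import pickle
c=pickle.load(open('w3.pkl','rb'));W=world(c)
def ray(u,v,z):
    C=-c['R'].T@c['t']; d=c['R'].T@np.array([(u-c['cx'])/c['fx'],(v-c['cy'])/c['fy'],1]); return (C+d*(z-C[2])/d[2])[:2]*1000
for n,u,v,z in [('farface',270,108,.032),('nearface',376,108,.032),('farouterTip',222,152,.033),('farTipInner',245,152,.033),('nearTipOuter',410,152,.033),('bar1',246,47,.02),('bar2',385,47,.02),('bar3',540,45,.02)]:
    print(n,ray(u,v,z).round(1),(W[v,u]*1000).round())
H,S,V=cv2.split(cv2.cvtColor(c['image'],cv2.COLOR_BGR2HSV))
for a,b in((235,272),(372,395)):
    m=np.zeros((480,640),np.uint8); m[95:155,a:b]=((H>3)&(H<20)&(S>150))[95:155,a:b]&(W[95:155,a:b,2]<.06)&(W[95:155,a:b,2]>.025)
    p=W[m>0]; print(m.sum(), cv2.minAreaRect((p[:,:2]*1000).astype(np.float32)), p[:,2].mean())
E
```

```text
farface [530.2 -96. ] [529. -99.   1.]
nearface [550.3 -28.8] [551. -27.  20.]
farouterTip [ 547.8 -136.4] [ 549. -145.    0.]
farTipInner [ 552.3 -121.4] [ 553. -123.   27.]
nearTipOuter [584.5 -13.7] [590.  -8.   1.]
bar1 [ 489.  -100.1] [ 488. -101.   17.]
bar2 [515.3 -12.2] [514. -10.  10.]
bar3 [543.5  85.9] [544.  89.  15.]
198 ((538.0313720703125, -109.56609344482422), (15.24024486541748, 34.314208984375), 73.0329360961914) 0.030482125462381937
194 ((562.406494140625, -27.015369415283203), (7.513484001159668, 34.82011032104492), 73.78382873535156) 0.030640217648803283
```

step_arm([
  {"tx": -17, "ty": 11, "tz": 0, "ax": 0, "ay": 0, "az": 0, "claw": -1},
  {"tx": -17, "ty": 11, "tz": 0, "ax": 0, "ay": 0, "az": 0, "claw": -1},
  {"tx": 0, "ty": 0, "tz": -30, "ax": 0, "ay": 0, "az": 0, "claw": -1},
  {"tx": 0, "ty": 0, "tz": -30, "ax": 0, "ay": 0, "az": 0, "claw": -1},
  {"tx": 0, "ty": 0, "tz": -30, "ax": 0, "ay": 0, "az": 0, "claw": -1},
  {"tx": 0, "ty": 0, "tz": -25, "ax": 0, "ay": 0, "az": 0, "claw": -1},
  {"tx": 0, "ty": 0, "tz": -15, "ax": 0, "ay": 0, "az": 0, "claw": -1},
  {"tx": 0, "ty": 0, "tz": -10, "ax": 0, "ay": 0, "az": 0, "claw": -1},
  {"tx": 0, "ty": 0, "tz": -5, "ax": 0, "ay": 0, "az": 0, "claw": -1},
  {"tx": 0, "ty": 0, "tz": -2, "ax": 0, "ay": 0, "az": 0, "claw": -1},
  {"tx": 0, "ty": 0, "tz": 0, "ax": 0, "ay": 0, "az": 0, "claw": -1},
  {"tx": 0, "ty": 0, "tz": 0, "ax": 0, "ay": 0, "az": 0, "claw": -1},
])

```text
time_s: 5.95
tcp_pos: [0.589, -0.0664, 0.0242]
eef_rot: [180.0, 0.1, 163.3]
contact_force: [-0.3, 0.2, -0.7]
gripper_width: 0.0417
```

step_arm([
  {"tx": 0, "ty": 0, "tz": -1.5, "ax": 0, "ay": 0, "az": 0, "claw": -1},
  {"tx": 0, "ty": 0, "tz": 0, "ax": 0, "ay": 0, "az": 0, "claw": -1},
  {"tx": 0, "ty": 0, "tz": 0, "ax": 0, "ay": 0, "az": 0, "claw": 1},
  {"tx": 0, "ty": 0, "tz": 0, "ax": 0, "ay": 0, "az": 0, "claw": 1},
  {"tx": 0, "ty": 0, "tz": 0, "ax": 0, "ay": 0, "az": 0, "claw": 1},
  {"tx": 0, "ty": 0, "tz": 0, "ax": 0, "ay": 0, "az": 0, "claw": 1},
  {"tx": 0, "ty": 0, "tz": 0, "ax": 0, "ay": 0, "az": 0, "claw": 1},
  {"tx": 0, "ty": 0, "tz": 0, "ax": 0, "ay": 0, "az": 0, "claw": 1},
])

```text
time_s: 6.75
tcp_pos: [0.5884, -0.0664, 0.0218]
eef_rot: [-180.0, -0.0, 163.3]
contact_force: [0.6, 0.6, -0.4]
gripper_width: 0.0839
```

step_arm([
  {"tx": 0, "ty": 0, "tz": 20, "ax": 0, "ay": 0, "az": 0, "claw": 1},
  {"tx": 0, "ty": 0, "tz": 40, "ax": 0, "ay": 0, "az": 0, "claw": 1},
  {"tx": 0, "ty": 0, "tz": 50, "ax": 0, "ay": 0, "az": 0, "claw": 1},
  {"tx": 0, "ty": 0, "tz": 50, "ax": 0, "ay": 0, "az": 0, "claw": 1},
  {"tx": 0, "ty": 0, "tz": 30, "ax": 0, "ay": 0, "az": 0, "claw": 1},
  {"tx": 0, "ty": 0, "tz": 0, "ax": 0, "ay": 0, "az": 0, "claw": 1},
  {"tx": 0, "ty": 0, "tz": 0, "ax": 0, "ay": 0, "az": 0, "claw": 1},
  {"tx": 0, "ty": 0, "tz": 0, "ax": 0, "ay": 0, "az": 0, "claw": 1},
])

```text
time_s: 7.55
tcp_pos: [0.5876, -0.0664, 0.2106]
eef_rot: [-180.0, -0.1, 163.3]
contact_force: [-0.1, -0.4, -0.9]
gripper_width: 0.0875
```

```bash
python3 look.py w4
```

```text
5799 [322. 173.] c 555.3 -55.3 size 41 92 72.9 z 33
337 [256. 172.] c 538.1 -109.7 size 16 34 73.1 z 31
194 [358. 171.] c 562.0 -26.8 size 8 33 74.1 z 32
[ 0.58758086 -0.06647042  0.21035581] [-1.79943666e+02 -1.35718551e-01  1.63326287e+02] [ 0.28163535 -0.27885225 -0.88308518] 0.08776117825914423
```

View pics/w4.png

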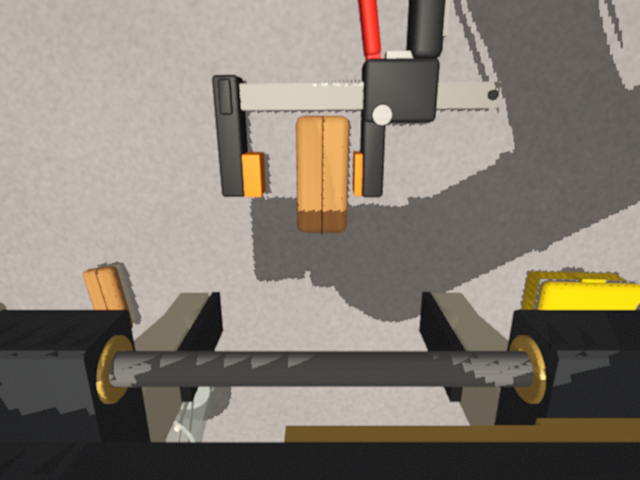

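The brush stands in the mouth at (322,173), parallel to both pads, gap on both sides, clear of the bar. Next I go to the grip point, about (450, 37).

step_arm([
  {"tx": -23, "ty": 18, "tz": 0, "ax": 0, "ay": 0, "az": 0, "claw": 1},
  {"tx": -23, "ty": 18, "tz": 0, "ax": 0, "ay": 0, "az": 0, "claw": 1},
  {"tx": -23, "ty": 17, "tz": 0, "ax": 0, "ay": 0, "az": 0, "claw": 1},
  {"tx": -23, "ty": 17, "tz": 0, "ax": 0, "ay": 0, "az": 0, "claw": 1},
  {"tx": -23, "ty": 17, "tz": -30, "ax": 0, "ay": 0, "az": 0, "claw": 1},
  {"tx": -23, "ty": 17, "tz": -30, "ax": 0, "ay": 0, "az": 0, "claw": 1},
  {"tx": 0, "ty": 0, "tz": -30, "ax": 0, "ay": 0, "az": 0, "claw": 1},
  {"tx": 0, "ty": 0, "tz": -30, "ax": 0, "ay": 0, "az": 0, "claw": 1},
  {"tx": 0, "ty": 0, "tz": 0, "ax": 0, "ay": 0, "az": 0, "claw": 1},
  {"tx": 0, "ty": 0, "tz": 0, "ax": 0, "ay": 0, "az": 0, "claw": 1},
  {"tx": 0, "ty": 0, "tz": 0, "ax": 0, "ay": 0, "az": 0, "claw": 1},
])

```text
time_s: 8.7
tcp_pos: [0.4512, 0.0378, 0.0928]
eef_rot: [180.0, 0.1, 163.3]
contact_force: [-0.2, 0.0, -0.5]
gripper_width: 0.0877
```

```bash
python3 - <<'E'
from h import *
c=cap('side'); W=world(c); H,S,V=cv2.split(cv2.cvtColor(c['image'],cv2.COLOR_BGR2HSV))
near=(np.abs(W[...,:2]-[.45,.037]).max(-1)<.07)&(W[...,2]<.045)
for n,m in dict(red=((H<4)|(H>175))&(S>150)&(V>50),black=(V<60)&(W[...,2]>.022)).items():
    p=W[m&near]*1000; p=p[p[:,2]>np.percentile(p[:,2],90)-8]
    print(n,len(p),cv2.minAreaRect(p[:,:2].astype(np.float32)))
s=r.get_state(); print(s['tcp_pos'],s['eef_rot'])
E
```

```text
red 138 ((442.3113708496094, 12.91103744506836), (24.29062271118164, 87.28974914550781), 81.14921569824219)
black 332 ((465.5257568359375, 43.400421142578125), (55.00783920288086, 135.78369140625), 64.60313415527344)
[0.45133435 0.03787764 0.09300801] [1.79935235e+02 7.95914669e-02 1.63328230e+02]
```

step_arm([
  {"tx": -1, "ty": 0, "tz": -20, "ax": 0, "ay": 0, "az": 0, "claw": 1},
  {"tx": 0, "ty": 0, "tz": -20, "ax": 0, "ay": 0, "az": 0, "claw": 1},
  {"tx": 0, "ty": 0, "tz": -15, "ax": 0, "ay": 0, "az": 0, "claw": 1},
  {"tx": 0, "ty": 0, "tz": -10, "ax": 0, "ay": 0, "az": 0, "claw": 1},
  {"tx": 0, "ty": 0, "tz": -5, "ax": 0, "ay": 0, "az": 0, "claw": 1},
  {"tx": 0, "ty": 0, "tz": 0, "ax": 0, "ay": 0, "az": 0, "claw": 1},
  {"tx": 0, "ty": 0, "tz": 0, "ax": 0, "ay": 0, "az": 0, "claw": 1},
  {"tx": 0, "ty": 0, "tz": 0, "ax": 0, "ay": 0, "az": 0, "claw": 1},
])

```text
time_s: 9.55
tcp_pos: [0.4499, 0.0379, 0.0225]
eef_rot: [179.9, 0.1, 163.3]
contact_force: [0.0, 0.8, 0.7]
gripper_width: 0.0876
```

step_arm([
  {"tx": 0, "ty": 0, "tz": 0, "ax": 0, "ay": 0, "az": 0, "claw": 0.35},
  {"tx": 0, "ty": 0, "tz": 0, "ax": 0, "ay": 0, "az": 0, "claw": 0.35},
  {"tx": 0, "ty": 0, "tz": 0, "ax": 0, "ay": 0, "az": 0, "claw": 0.35},
  {"tx": 0, "ty": 0, "tz": 0, "ax": 0, "ay": 0, "az": 0, "claw": 0.35},
  {"tx": 0, "ty": 0, "tz": 0, "ax": 0, "ay": 0, "az": 0, "claw": 0.35},
  {"tx": 0, "ty": 0, "tz": 0, "ax": 0, "ay": 0, "az": 0, "claw": 0.35},
], newtons=10)

```text
time_s: 10.15
tcp_pos: [0.4494, 0.0379, 0.0219]
eef_rot: [180.0, 0.0, 163.3]
contact_force: [-1.7, 2.9, 0.4]
gripper_width: 0.0595
```

step_arm([
  {"tx": 0, "ty": 0, "tz": 0, "ax": 0, "ay": 0, "az": 0, "claw": -1},
  {"tx": 0, "ty": 0, "tz": 0, "ax": 0, "ay": 0, "az": 0, "claw": -1},
  {"tx": 0, "ty": 0, "tz": 0, "ax": 0, "ay": 0, "az": 0, "claw": -1},
  {"tx": 0, "ty": 0, "tz": 0, "ax": 0, "ay": 0, "az": 0, "claw": -1},
  {"tx": 0, "ty": 0, "tz": 0, "ax": 0, "ay": 0, "az": 0, "claw": -1},
  {"tx": 0, "ty": 0, "tz": 0, "ax": 0, "ay": 0, "az": 0, "claw": -1},
  {"tx": 0, "ty": 0, "tz": 0, "ax": 0, "ay": 0, "az": 0, "claw": -1},
  {"tx": 0, "ty": 0, "tz": 0, "ax": 0, "ay": 0, "az": 0, "claw": -1},
], newtons=12)

```text
time_s: 10.95
tcp_pos: [0.4498, 0.0378, 0.022]
eef_rot: [180.0, 0.0, 163.3]
contact_force: [2.1, 3.0, -0.1]
gripper_width: 0.042
```

step_arm([
  {"tx": 0, "ty": 0, "tz": 0, "ax": 0, "ay": 0, "az": 0, "claw": 0.55},
  {"tx": 0, "ty": 0, "tz": 0, "ax": 0, "ay": 0, "az": 0, "claw": 0.55},
  {"tx": 0, "ty": 0, "tz": 0, "ax": 0, "ay": 0, "az": 0, "claw": 0.55},
  {"tx": 0, "ty": 0, "tz": 0, "ax": 0, "ay": 0, "az": 0, "claw": 0.55},
  {"tx": 0, "ty": 0, "tz": 0, "ax": 0, "ay": 0, "az": 0, "claw": 0.55},
  {"tx": 0, "ty": 0, "tz": 0, "ax": 0, "ay": 0, "az": 0, "claw": 0.55},
])

```text
time_s: 11.55
tcp_pos: [0.4492, 0.0375, 0.0218]
eef_rot: [-180.0, -0.0, 163.3]
contact_force: [-0.9, -2.1, 0.2]
gripper_width: 0.0677
```

```bash
cat > pads.py <<'E'
from h import *
import sys
for n in('scene','side'):
    c=cap(n,n+sys.argv[1]+'.png'); print(n); 
    W=world(c); H,S,V=cv2.split(cv2.cvtColor(c['image'],cv2.COLOR_BGR2HSV))
    m=((H>3)&(H<18)&(S>140)&(V>60)&(W[...,2]>.02)&(np.abs(W[...,:2]-(.55,-.07)).max(-1)<.12)).astype(np.uint8)
    k,l,st,ce=cv2.connectedComponentsWithStats(m)
    for i in range(1,k):
        if st[i,4]<15: continue
        p=W[l==i]; q=p[p[:,2]>np.percentile(p[:,2],80)-.006][:,:2]*1000
        print(st[i,4],ce[i].round(),np.round(cv2.minAreaRect(q.astype(np.float32))[0]),[round(v) for v in cv2.minAreaRect(q.astype(np.float32))[1]],round(cv2.minAreaRect(q.astype(np.float32))[2]), 'x-range', (q@[-.287,-.958]).min().round(),(q@[-.287,-.958]).max().round())
E
python3 pads.py 1
```

```text
scene
465 [299. 260.] [560. -57.] [53, 95] 73 x-range -133.0 -79.0
74 [277. 264.] [ 538. -116.] [16, 36] 71 x-range -52.0 -35.0
side
97 [314. 248.] [545. -11.] [28, 175] 39 x-range -183.0 -87.0
```

step_arm([
  {"tx": 0, "ty": 0, "tz": 0, "ax": 0, "ay": 0, "az": 0, "claw": 0.55},
  {"tx": 0, "ty": 0, "tz": 0, "ax": 0, "ay": 0, "az": 0, "claw": 0.55},
  {"tx": 0, "ty": 0, "tz": 0, "ax": 0, "ay": 0, "az": 0, "claw": 0.55},
  {"tx": 0, "ty": 0, "tz": 0, "ax": 0, "ay": 0, "az": 0, "claw": 0.55},
  {"tx": 0, "ty": 0, "tz": 0, "ax": 0, "ay": 0, "az": 0, "claw": -1},
  {"tx": 0, "ty": 0, "tz": 0, "ax": 0, "ay": 0, "az": 0, "claw": -1},
  {"tx": 0, "ty": 0, "tz": 0, "ax": 0, "ay": 0, "az": 0, "claw": -1},
  {"tx": 0, "ty": 0, "tz": 0, "ax": 0, "ay": 0, "az": 0, "claw": -1},
  {"tx": 0, "ty": 0, "tz": 0, "ax": 0, "ay": 0, "az": 0, "claw": -1},
  {"tx": 0, "ty": 0, "tz": 0, "ax": 0, "ay": 0, "az": 0, "claw": -1},
  {"tx": 0, "ty": 0, "tz": 0, "ax": 0, "ay": 0, "az": 0, "claw": -1},
  {"tx": 0, "ty": 0, "tz": 0, "ax": 0, "ay": 0, "az": 0, "claw": -1},
])

```text
time_s: 12.85
tcp_pos: [0.4494, 0.0376, 0.0219]
eef_rot: [180.0, 0.0, 163.3]
contact_force: [-1.5, 3.8, -0.8]
gripper_width: 0.0422
```

step_arm([
  {"tx": 0, "ty": 0, "tz": 0, "ax": 0, "ay": 0, "az": 0, "claw": 0.55},
  {"tx": 0, "ty": 0, "tz": 0, "ax": 0, "ay": 0, "az": 0, "claw": 0.55},
  {"tx": 0, "ty": 0, "tz": 0, "ax": 0, "ay": 0, "az": 0, "claw": 0.55},
  {"tx": 0, "ty": 0, "tz": 0, "ax": 0, "ay": 0, "az": 0, "claw": 0.55},
  {"tx": 0, "ty": 0, "tz": 0, "ax": 0, "ay": 0, "az": 0, "claw": -1},
  {"tx": 0, "ty": 0, "tz": 0, "ax": 0, "ay": 0, "az": 0, "claw": -1},
  {"tx": 0, "ty": 0, "tz": 0, "ax": 0, "ay": 0, "az": 0, "claw": -1},
  {"tx": 0, "ty": 0, "tz": 0, "ax": 0, "ay": 0, "az": 0, "claw": -1},
  {"tx": 0, "ty": 0, "tz": 0, "ax": 0, "ay": 0, "az": 0, "claw": -1},
  {"tx": 0, "ty": 0, "tz": 0, "ax": 0, "ay": 0, "az": 0, "claw": -1},
  {"tx": 0, "ty": 0, "tz": 0, "ax": 0, "ay": 0, "az": 0, "claw": -1},
  {"tx": 0, "ty": 0, "tz": 0, "ax": 0, "ay": 0, "az": 0, "claw": -1},
])

```text
time_s: 14.05
tcp_pos: [0.4495, 0.0377, 0.0219]
eef_rot: [180.0, 0.0, 163.3]
contact_force: [-2.1, 4.1, 0.9]
gripper_width: 0.0426
```

```bash
python3 pads.py 2
```

```text
scene
403 [293. 260.] [550. -73.] [40, 90] 68 x-range -111.0 -65.0
50 [304. 258.] [561. -45.] [10, 40] 68 x-range -124.0 -111.0
74 [277. 264.] [ 537. -116.] [16, 35] 68 x-range -52.0 -35.0
side
51 [315. 247.] [536. -12.] [14, 172] 40 x-range -184.0 -92.0
```

```bash
python3 -c "
import cv2
a=cv2.imread('pics/scene2.png')[190:310,230:390]; cv2.imwrite('pics/c2.png',cv2.resize(a,None,fx=5,fy=5,interpolation=2))"
```

```text
(no output)
```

View pics/c2.png

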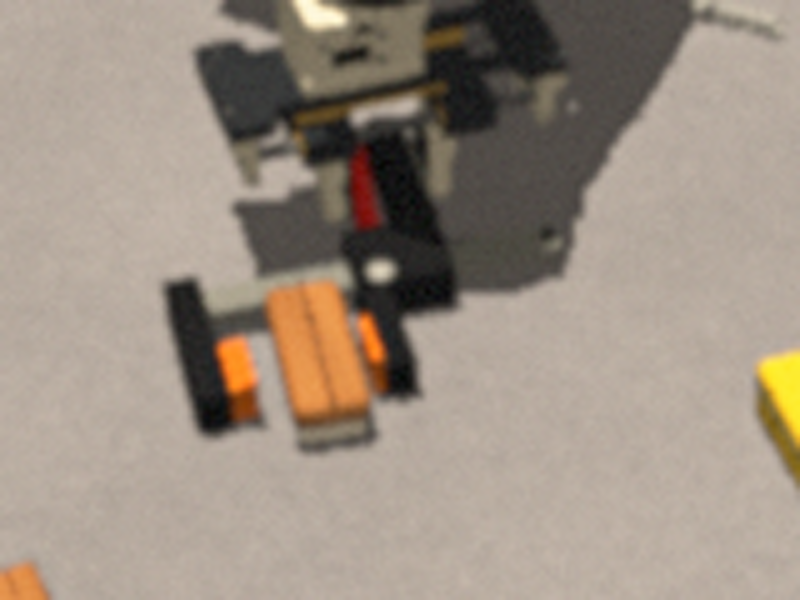

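The crop shows the clamp turned about 5° with the brush still parallel between the pads and its near side close to the near pad. The mouth is about 59 mm, and each pull draws it in by about 5 mm. I keep pumping at 12 N, one pull per call.

step_arm([
  {"tx": 0, "ty": 0, "tz": 0, "ax": 0, "ay": 0, "az": 0, "claw": 0.55},
  {"tx": 0, "ty": 0, "tz": 0, "ax": 0, "ay": 0, "az": 0, "claw": 0.55},
  {"tx": 0, "ty": 0, "tz": 0, "ax": 0, "ay": 0, "az": 0, "claw": 0.55},
  {"tx": 0, "ty": 0, "tz": 0, "ax": 0, "ay": 0, "az": 0, "claw": 0.55},
  {"tx": 0, "ty": 0, "tz": 0, "ax": 0, "ay": 0, "az": 0, "claw": -1},
  {"tx": 0, "ty": 0, "tz": 0, "ax": 0, "ay": 0, "az": 0, "claw": -1},
  {"tx": 0, "ty": 0, "tz": 0, "ax": 0, "ay": 0, "az": 0, "claw": -1},
  {"tx": 0, "ty": 0, "tz": 0, "ax": 0, "ay": 0, "az": 0, "claw": -1},
  {"tx": 0, "ty": 0, "tz": 0, "ax": 0, "ay": 0, "az": 0, "claw": -1},
  {"tx": 0, "ty": 0, "tz": 0, "ax": 0, "ay": 0, "az": 0, "claw": -1},
  {"tx": 0, "ty": 0, "tz": 0, "ax": 0, "ay": 0, "az": 0, "claw": -1},
  {"tx": 0, "ty": 0, "tz": 0, "ax": 0, "ay": 0, "az": 0, "claw": -1},
])

```text
time_s: 15.35
tcp_pos: [0.4494, 0.0377, 0.0219]
eef_rot: [180.0, 0.0, 163.3]
contact_force: [-1.7, 4.1, 1.0]
gripper_width: 0.0429
```

step_arm([
  {"tx": 0, "ty": 0, "tz": 0, "ax": 0, "ay": 0, "az": 0, "claw": 0.55},
  {"tx": 0, "ty": 0, "tz": 0, "ax": 0, "ay": 0, "az": 0, "claw": 0.55},
  {"tx": 0, "ty": 0, "tz": 0, "ax": 0, "ay": 0, "az": 0, "claw": 0.55},
  {"tx": 0, "ty": 0, "tz": 0, "ax": 0, "ay": 0, "az": 0, "claw": 0.55},
  {"tx": 0, "ty": 0, "tz": 0, "ax": 0, "ay": 0, "az": 0, "claw": -1},
  {"tx": 0, "ty": 0, "tz": 0, "ax": 0, "ay": 0, "az": 0, "claw": -1},
  {"tx": 0, "ty": 0, "tz": 0, "ax": 0, "ay": 0, "az": 0, "claw": -1},
  {"tx": 0, "ty": 0, "tz": 0, "ax": 0, "ay": 0, "az": 0, "claw": -1},
  {"tx": 0, "ty": 0, "tz": 0, "ax": 0, "ay": 0, "az": 0, "claw": -1},
  {"tx": 0, "ty": 0, "tz": 0, "ax": 0, "ay": 0, "az": 0, "claw": -1},
  {"tx": 0, "ty": 0, "tz": 0, "ax": 0, "ay": 0, "az": 0, "claw": -1},
  {"tx": 0, "ty": 0, "tz": 0, "ax": 0, "ay": 0, "az": 0, "claw": -1},
])

```text
time_s: 16.55
tcp_pos: [0.4494, 0.0377, 0.0219]
eef_rot: [180.0, -0.0, 163.3]
contact_force: [-1.8, 3.6, 0.2]
gripper_width: 0.0428
```

```bash
python3 pads.py 3
```

```text
scene
393 [291. 260.] [548. -78.] [39, 91] 66 x-range -107.0 -59.0
47 [303. 258.] [559. -48.] [10, 43] 67 x-range -120.0 -108.0
77 [279. 263.] [ 539. -110.] [17, 38] 69 x-range -58.0 -40.0
side
39 [316. 248.] [535. -12.] [11, 169] 40 x-range -185.0 -93.0
```

step_arm([
  {"tx": 0, "ty": 0, "tz": 0, "ax": 0, "ay": 0, "az": 0, "claw": 0.55},
  {"tx": 0, "ty": 0, "tz": 0, "ax": 0, "ay": 0, "az": 0, "claw": 0.55},
  {"tx": 0, "ty": 0, "tz": 0, "ax": 0, "ay": 0, "az": 0, "claw": 0.55},
  {"tx": 0, "ty": 0, "tz": 0, "ax": 0, "ay": 0, "az": 0, "claw": 0.55},
  {"tx": 0, "ty": 0, "tz": 0, "ax": 0, "ay": 0, "az": 0, "claw": -1},
  {"tx": 0, "ty": 0, "tz": 0, "ax": 0, "ay": 0, "az": 0, "claw": -1},
  {"tx": 0, "ty": 0, "tz": 0, "ax": 0, "ay": 0, "az": 0, "claw": -1},
  {"tx": 0, "ty": 0, "tz": 0, "ax": 0, "ay": 0, "az": 0, "claw": -1},
  {"tx": 0, "ty": 0, "tz": 0, "ax": 0, "ay": 0, "az": 0, "claw": -1},
  {"tx": 0, "ty": 0, "tz": 0, "ax": 0, "ay": 0, "az": 0, "claw": -1},
  {"tx": 0, "ty": 0, "tz": 0, "ax": 0, "ay": 0, "az": 0, "claw": -1},
  {"tx": 0, "ty": 0, "tz": 0, "ax": 0, "ay": 0, "az": 0, "claw": -1},
])

```text
time_s: 17.85
tcp_pos: [0.4494, 0.0377, 0.0219]
eef_rot: [180.0, 0.0, 163.3]
contact_force: [-1.4, 3.1, 0.6]
gripper_width: 0.043
```

```bash
python3 pads.py 4
```

```text
scene
487 [289. 261.] [544. -86.] [58, 95] 65 x-range -107.0 -43.0
48 [302. 259.] [560. -51.] [10, 42] 67 x-range -117.0 -106.0
side
34 [316. 247.] [535. -12.] [11, 169] 40 x-range -185.0 -92.0
```

step_arm([
  {"tx": 0, "ty": 0, "tz": 0, "ax": 0, "ay": 0, "az": 0, "claw": 0.55},
  {"tx": 0, "ty": 0, "tz": 0, "ax": 0, "ay": 0, "az": 0, "claw": 0.55},
  {"tx": 0, "ty": 0, "tz": 0, "ax": 0, "ay": 0, "az": 0, "claw": 0.55},
  {"tx": 0, "ty": 0, "tz": 0, "ax": 0, "ay": 0, "az": 0, "claw": 0.55},
  {"tx": 0, "ty": 0, "tz": 0, "ax": 0, "ay": 0, "az": 0, "claw": -1},
  {"tx": 0, "ty": 0, "tz": 0, "ax": 0, "ay": 0, "az": 0, "claw": -1},
  {"tx": 0, "ty": 0, "tz": 0, "ax": 0, "ay": 0, "az": 0, "claw": -1},
  {"tx": 0, "ty": 0, "tz": 0, "ax": 0, "ay": 0, "az": 0, "claw": -1},
  {"tx": 0, "ty": 0, "tz": 0, "ax": 0, "ay": 0, "az": 0, "claw": -1},
  {"tx": 0, "ty": 0, "tz": 0, "ax": 0, "ay": 0, "az": 0, "claw": -1},
  {"tx": 0, "ty": 0, "tz": 0, "ax": 0, "ay": 0, "az": 0, "claw": -1},
  {"tx": 0, "ty": 0, "tz": 0, "ax": 0, "ay": 0, "az": 0, "claw": -1},
])

```text
time_s: 19.15
tcp_pos: [0.4495, 0.0377, 0.0219]
eef_rot: [180.0, 0.0, 163.3]
contact_force: [-1.7, 2.4, 0.2]
gripper_width: 0.0434
```

```bash
python3 pads.py 5;  python3 -c "
import cv2
a=cv2.imread('pics/scene5.png')[190:310,230:390]; cv2.imwrite('pics/c5.png',cv2.resize(a,None,fx=5,fy=5,interpolation=2))"
```

```text
scene
539 [291. 260.] [546. -79.] [69, 96] 59 x-range -115.0 -44.0
side
25 [316. 247.] [534. -13.] [6, 170] 40 x-range -185.0 -94.0
```

View pics/c5.png

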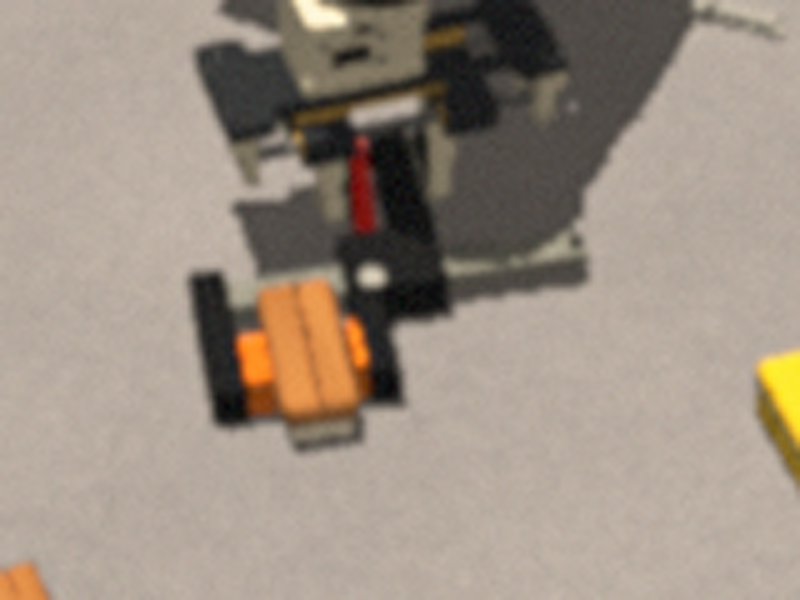

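Both pads now appear to touch the brush, but the trigger still went to its stop (43.4 mm). One more pull at 12 N should stall part way.

step_arm([
  {"tx": 0, "ty": 0, "tz": 0, "ax": 0, "ay": 0, "az": 0, "claw": 0.55},
  {"tx": 0, "ty": 0, "tz": 0, "ax": 0, "ay": 0, "az": 0, "claw": 0.55},
  {"tx": 0, "ty": 0, "tz": 0, "ax": 0, "ay": 0, "az": 0, "claw": 0.55},
  {"tx": 0, "ty": 0, "tz": 0, "ax": 0, "ay": 0, "az": 0, "claw": 0.55},
  {"tx": 0, "ty": 0, "tz": 0, "ax": 0, "ay": 0, "az": 0, "claw": -1},
  {"tx": 0, "ty": 0, "tz": 0, "ax": 0, "ay": 0, "az": 0, "claw": -1},
  {"tx": 0, "ty": 0, "tz": 0, "ax": 0, "ay": 0, "az": 0, "claw": -1},
  {"tx": 0, "ty": 0, "tz": 0, "ax": 0, "ay": 0, "az": 0, "claw": -1},
  {"tx": 0, "ty": 0, "tz": 0, "ax": 0, "ay": 0, "az": 0, "claw": -1},
  {"tx": 0, "ty": 0, "tz": 0, "ax": 0, "ay": 0, "az": 0, "claw": -1},
  {"tx": 0, "ty": 0, "tz": 0, "ax": 0, "ay": 0, "az": 0, "claw": -1},
  {"tx": 0, "ty": 0, "tz": 0, "ax": 0, "ay": 0, "az": 0, "claw": -1},
])

```text
time_s: 20.45
tcp_pos: [0.4495, 0.0377, 0.0219]
eef_rot: [180.0, 0.0, 163.3]
contact_force: [-1.5, 3.5, 0.0]
gripper_width: 0.044
```

step_arm([
  {"tx": 0, "ty": 0, "tz": 0, "ax": 0, "ay": 0, "az": 0, "claw": -1},
  {"tx": 0, "ty": 0, "tz": 0, "ax": 0, "ay": 0, "az": 0, "claw": -1},
  {"tx": 0, "ty": 0, "tz": 0, "ax": 0, "ay": 0, "az": 0, "claw": -1},
  {"tx": 0, "ty": 0, "tz": 0, "ax": 0, "ay": 0, "az": 0, "claw": -1},
  {"tx": 0, "ty": 0, "tz": 0, "ax": 0, "ay": 0, "az": 0, "claw": -1},
])

```text
time_s: 20.95
tcp_pos: [0.4495, 0.0377, 0.0219]
eef_rot: [180.0, 0.0, 163.3]
contact_force: [-2.4, 4.2, 0.5]
gripper_width: 0.0437
```

```bash
python3 pads.py 6;  python3 -c "
import cv2
a=cv2.imread('pics/scene6.png')[190:310,230:390]; cv2.imwrite('pics/c6.png',cv2.resize(a,None,fx=5,fy=5,interpolation=2))"
```

```text
scene
537 [290. 261.] [546. -82.] [68, 94] 65 x-range -114.0 -42.0
side
19 [317. 247.] [533. -15.] [6, 168] 40 x-range -184.0 -93.0
```

View pics/c6.png

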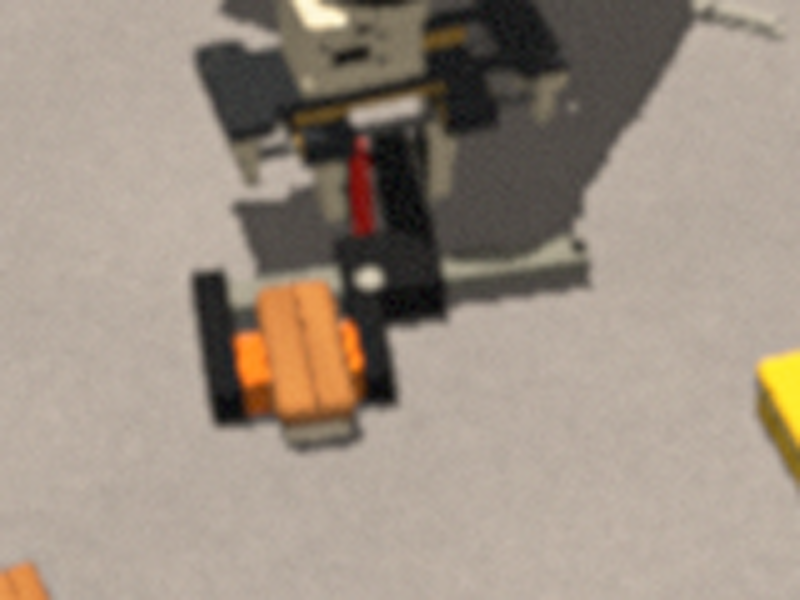

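The picture shows both pads on the brush, but at 43.7 mm I can't tell a stall from the stop. Another 12 N pull cannot overdo it, and a clear stall would confirm the hold.

step_arm([
  {"tx": 0, "ty": 0, "tz": 0, "ax": 0, "ay": 0, "az": 0, "claw": 0.55},
  {"tx": 0, "ty": 0, "tz": 0, "ax": 0, "ay": 0, "az": 0, "claw": 0.55},
  {"tx": 0, "ty": 0, "tz": 0, "ax": 0, "ay": 0, "az": 0, "claw": 0.55},
  {"tx": 0, "ty": 0, "tz": 0, "ax": 0, "ay": 0, "az": 0, "claw": 0.55},
  {"tx": 0, "ty": 0, "tz": 0, "ax": 0, "ay": 0, "az": 0, "claw": -1},
  {"tx": 0, "ty": 0, "tz": 0, "ax": 0, "ay": 0, "az": 0, "claw": -1},
  {"tx": 0, "ty": 0, "tz": 0, "ax": 0, "ay": 0, "az": 0, "claw": -1},
  {"tx": 0, "ty": 0, "tz": 0, "ax": 0, "ay": 0, "az": 0, "claw": -1},
  {"tx": 0, "ty": 0, "tz": 0, "ax": 0, "ay": 0, "az": 0, "claw": -1},
  {"tx": 0, "ty": 0, "tz": 0, "ax": 0, "ay": 0, "az": 0, "claw": -1},
  {"tx": 0, "ty": 0, "tz": 0, "ax": 0, "ay": 0, "az": 0, "claw": -1},
  {"tx": 0, "ty": 0, "tz": 0, "ax": 0, "ay": 0, "az": 0, "claw": -1},
])

```text
time_s: 22.25
tcp_pos: [0.4494, 0.0376, 0.0219]
eef_rot: [180.0, 0.0, 163.3]
contact_force: [-1.3, 3.7, -0.4]
gripper_width: 0.047
```

step_arm([
  {"tx": 0, "ty": 0, "tz": 0, "ax": 0, "ay": 0, "az": 0, "claw": -1},
  {"tx": 0, "ty": 0, "tz": 0, "ax": 0, "ay": 0, "az": 0, "claw": -1},
  {"tx": 0, "ty": 0, "tz": 0, "ax": 0, "ay": 0, "az": 0, "claw": -1},
  {"tx": 0, "ty": 0, "tz": 0, "ax": 0, "ay": 0, "az": 0, "claw": -1},
  {"tx": 0, "ty": 0, "tz": 0, "ax": 0, "ay": 0, "az": 0, "claw": -1},
])

```text
time_s: 22.75
tcp_pos: [0.4494, 0.0376, 0.0219]
eef_rot: [180.0, 0.0, 163.3]
contact_force: [-1.6, 4.2, 0.7]
gripper_width: 0.0471
```

```bash
python3 pads.py 7; python3 - <<'E'
import cv2,numpy as np
for i in range(2,8):
    g=cv2.cvtColor(cv2.imread(f'pics/scene{i}.png'),cv2.COLOR_BGR2GRAY)
    b=cv2.resize(g[262:272,262:318],None,fx=4,fy=4,interpolation=cv2.INTER_CUBIC)
    row=b[::4].astype(int)
    # outer jaw edges per row: first / last dark pixel
    print(i,[(np.where(x<70)[0][0]/4,np.where(x<70)[0][-1]/4) for x in row[1:8:2] if (x<70).any()])
E
```

```text
scene
544 [287. 261.] [543. -88.] [68, 93] 62 x-range -107.0 -36.0
side
2 [(np.float64(4.75), np.float64(50.5)), (np.float64(5.25), np.float64(50.75)), (np.float64(5.75), np.float64(51.0)), (np.float64(6.25), np.float64(49.25))]
3 [(np.float64(7.25), np.float64(48.75)), (np.float64(7.5), np.float64(49.0)), (np.float64(8.25), np.float64(49.5)), (np.float64(8.5), np.float64(49.5))]
4 [(np.float64(9.0), np.float64(48.0)), (np.float64(9.25), np.float64(48.25)), (np.float64(9.75), np.float64(48.75)), (np.float64(10.0), np.float64(48.75))]
5 [(np.float64(9.25), np.float64(47.0)), (np.float64(9.5), np.float64(47.5)), (np.float64(10.0), np.float64(47.75)), (np.float64(10.5), np.float64(47.75))]
6 [(np.float64(9.25), np.float64(45.75)), (np.float64(9.75), np.float64(46.25)), (np.float64(10.0), np.float64(46.5)), (np.float64(10.25), np.float64(46.75))]
7 [(np.float64(8.0), np.float64(43.25)), (np.float64(8.25), np.float64(43.75)), (np.float64(8.25), np.float64(44.0)), (np.float64(8.5), np.float64(44.5))]
```

```bash
python3 -c "
import cv2
a=cv2.imread('pics/scene7.png')[190:310,230:390]; cv2.imwrite('pics/c7.png',cv2.resize(a,None,fx=5,fy=5,interpolation=2))"
```

```text
(no output)
```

View pics/c7.png

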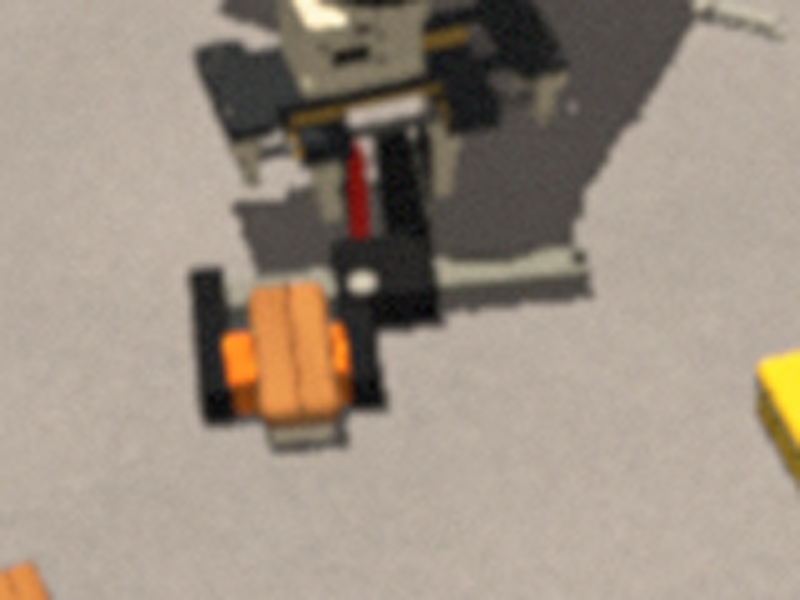

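The brush stands flush between both pads, the clamp lies flat, and the trigger is stalled short of its stop (47.1 mm, against about 43.5 mm at the stop) and steady. I'm handing in while still squeezing.

```bash
python3 -c "
from h import *
s=r.get_state(); print(s['time_s'],s['gripper_width'],s['contact_force']); print(r.close_job())"
```

```text
22.85 0.0471206200607472 [-1.97257292  3.85008698  0.19170616]
the job is handed in; nothing more can be done
None
```

I stood the middle-sized brush on its bristles between the pads and let go. I then pumped the trigger nine times at 12 N, and handed the job in at 22.9 s with the last squeeze still on.

**Last checks:**
- **Squeeze:** the last pull stalled at a 47.1 mm opening, against about 43–44 mm at the trigger's stop. It held steady for 0.5 s, which is the good hold you describe for a 12 N grip.
- **Brush and clamp:** the last picture shows both pads flush on the brush's long sides and the clamp flat on the counter.
- **Other things:** the moves were planned to stay clear of the jar, the yellow denture box and the hair clip. I did not measure their positions again at the end.

**Disagreements and gaps:**
- **Pad compression not measured directly:** the stall at 12 N suggests about 3.5 mm. A rough pixel measure of the jaw spacing suggested up to about 7 mm, which 12 N should not be able to produce.
- **Clamp turned while pumping:** it had turned about 5° after three pulls and a little more after that.
- **Refused call:** the first move call was refused because the rows were incomplete, and nothing moved.

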